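Half light, then hold the green stone up in the tongs

TASK

Set the desk lamp's dimmer to half brightness by standing its red-knobbed lever straight up, and leave it there. Then pick up the tongs from their wooden rest, close their jaws on the green stone and lift it for viewing, at least 10 cm above the desk, finishing while you hold it there still, gripped in the tongs. Keep the robot's fingers off the green stone, do not let it fall, and leave the orange stone and the grey mug where they stand.

Things in the scene. Friction and masses are not known exactly. Their poses are not given: they have to be found in the camera images.
- dimmer (a joint): Angle of the dimmer lever about a level hinge: 0 = leaning 0.7 rad (40 deg) towards the front of its box, 0.7 = straight up (half brightness, wanted), 1.4 = leaning 0.7 rad to the back. Light friction (about 1 N at the knob); it stays where it is left.
- dimmer_tip (a point): Centre of the red ball knob, 26 mm across, at the end of the dimmer lever, a steel rod 10 mm thick. It lies 80 mm from the hinge.
- dimmer_base: White dimmer box, 70 x 50 x 25 mm high, fixed to the desk; origin at the centre of its underside. The lever's hinge lies straight above the origin at height 22 mm, along the box's y axis; the lever swings in the box's x-z plane, its front being -x and its back +x.
- tongs_grip (a point): Grip point of the tongs, 31 mm above the desk at the start: half-way between the arms and half-way up them, amid the blue grip pads, near the balance point. x: along the tongs to the jaws; z up; y: the line along which the arms close. The pads reach 27 mm to each side along x, 18 mm high, 54 mm over their outsides when open. Hinge 80 mm behind. Frame fixed to the left (+y) arm.
- tongs_mouth (a point): Middle of the open jaws, 90 mm from the grip point along the tongs' x axis, same height and axes. Blue jaw plates 26 mm long, 18 mm high, 4 mm thick; gap 64 mm at rest. Fixed to the left arm, so when the fingers close both arms evenly the true middle stays on the tongs' centre line.
- tongs: Steel spring tongs, 0.075 kg, 190 mm long, each arm a strip 18 mm high on edge, lying flat across the two bars of the rest. Origin 9 mm below the grip point, same axes. The spring holds them open; squeezing the grip pads takes 4 to 7 N. A part squeeze carries them with the jaws still open.
- tongs_jaw (a joint): How far the tongs are closed: 0 = free, open (54 mm over the grip pads, jaw gap 64 mm); about 0.08 at 48 mm over the pads (gap 51 mm: good for carrying them open to the stone); about 0.22 at 36 mm (gap 26 mm, the stone gripped); 0.37 fully closed.
- tong_rest: Wooden tongs rest, fixed: base 130 x 90 x 6 mm, with two cross bars 12 mm thick, 84 mm long and 22 mm high (above the desk), 55 mm before and behind its origin (centre of the underside). The tongs lie along its x axis with the grip point above its origin.
- green_stone_mid (a point): Middle (half-way up) of the polished green stone, an upright barrel 26 mm across and 32 mm high with bevelled ends, straight-sided from 7 to 25 mm of its height; about 0.03 to 0.065 kg. It stands loose on the plinth, middle 40 mm above the desk.
- green_stone: The green stone as a whole; origin at the centre of its underside, 16 mm below its middle.
- amber_stone_mid (a point): Middle of the orange stone, same shape and size as the green one, on the plinth's other place; leave it alone.
- plinth: Dark wooden plinth, fixed, 70 x 260 x 24 mm high, long side along its y axis; origin at the centre of its underside. The stones stand on it 85 mm to either side of its centre; which is where varies.
- cup: Grey mug, 80 mm across, 85 mm high, standing loose to the side of the plinth; origin at the centre of its underside. Leave it alone.
There are look-alikes about, which are no part of the job. Leave any yellow look-alike of the tongs alone.

How it is judged:
By the outcome, as a careful person would: the job done as asked, in the order asked, and still so for the second after the job is handed in, while the arm keeps its last pose, push and grip.
It also fails if it takes over 54 s, if anything falls off the work surface, if the arm or the gripper's body presses on something with over 40 N, if the wrist force passes 120 N, or if a joint passes its speed limit or range.

ROBOT

A 6-joint arm with a two-finger parallel gripper is mounted at the origin on the work surface. World frame = base frame: x ahead of the robot, y to its left, z up, the work surface at z = 0. Lengths are in mm, angles in rad, forces in N, time in s.
With the tool pointing down it reaches from about 400 to 925 mm from the base axis. Payload 3.4 kg.
Tool frame: the origin (TCP) lies midway between the tips of the shut fingers; the grasp point (between the pads) lies 19 mm behind it; z points along the fingers, y is the line along which they close (so a half turn about z gives the same grasp; the last joint's range is limited). The gripper opens to 85 mm and grips with 20 to 120 N. Pads are 22 mm wide; open, the fingers measure 114 mm over their backs; the gripper's body (76 mm by 85 mm) begins 54 mm behind the grasp point. The pads swing forward as they close: fully open they stand 13 mm farther back than shut.
Start: joints at [1.111, 0.307, 1.506, -0, 1.328, -0.073], TCP at [216.928, 532.516, 205.205] pointing down, gripper open.
Joint ranges: [-3.12, 3.12], [-1.05, 2.28], [0.14, 2.33], [-1.42, 4.57], [0.1, 2.73], [-2.68, 2.68]. Speed limits (rad/s): [2.57, 2.57, 3.14, 3.14, 3.14, 3.14].

INTERFACE

Orientations are given as a unit quaternion [x, y, z, w].
In Python, from rig import read_state, read_camera, finish_job gives the robot as it stands.
- The arm moves only by the tool jog_arm, never from a script. Its argument "steps" is text: rows parted by semicolons, each of 5 numbers parted by spaces: the shift along the tool's x, y, z in units of 40 mm (1.0 is 40 mm), then the turn about the tool's z in units of 5 degrees (1.0 is 5 degrees), then the opening, from -1 (shut) to 1 (fully open). A call has 1 to 12 rows; each row is the pose to reach, as a shift and turn from the pose commanded when the call began, along the tool's axes at that moment; what a row does not reach only later rows make up. A row lasts 1/12 s, in which the tool goes at most 41.7 mm and 7.16 degrees, less where a joint would pass 70% of its speed; a pose out of reach is approached as far as the arm can. A call with a gripper value outside its range is refused whole. The fingers move at their own pace and stop on an object; "squeeze" is the grip in N (left out, the last holds). Time passes only in rows, so rows that repeat a pose let the fingers close. It gives the time, the measured TCP pose, the force, the opening and the grip force at its end, in the units of the state.
- read_state(): the state, without advancing time (a new reading comes with each control period).
- read_camera(name): name is "scene" or "top" or "wrist"; returns a dict with "color" (420x560x3 uint8, red, green, blue), "fx", "fy", "cx", "cy" (pixels), "distortion" ([k1, k2, p1, p2, k3] as OpenCV has them; the pictures are not rectified), "T" (4x4, takes a point from camera to world coordinates); the wrist camera has in their place "hand_eye" (4x4, takes a point from camera to tool coordinates, whose origin is the TCP and whose axes are the flange's). Camera axes: x right, y up, looking along -z (the intrinsics and any distortion apply to the point x, -y, -z); pixel columns grow to the right and rows downward; lengths in mm; the calibration is good to about 2 mm. A picture is of the moment at which its call begins: read the wrist's pose just before it. There is no depth.
- finish_job(): hands the job in; it is judged then, once.
The state is a dict: "time_s": time; "joint_pos": joint angles; "qvel": joint speeds; "tau": joint torques, N m; "ee_pos": TCP position; "ee_rot": TCP orientation; "force": force on the tool from outside, world axes, zero at the start; "torque": the same for the moment, N m; "gripper_width": finger opening in mm; "gripper_force": force on a finger pad.
Only numpy, scipy, OpenCV 4.12 (cv2) and the standard library are available. Lean on these libraries where they do the work, as an engineer would, in place of code of your own. Each camera call takes 0.05 s, during which the arm holds its last target. There are 200 camera calls.

## Working session

There is one attempt and no reset: what is moved stays moved. The work goes in short steps, Python scripts to look and compute and a tool call to move; the robot and the scene stay as the last step left them, time stands still between calls to the robot, and variables do not carry over. Pictures are saved under pics/ and viewed, at most 10 in all, crops included, and the job is handed in when it is done.

Besides the shell and the picture viewer there is one more tool, called after "Request:" as name(argument=value, ...) on one line, values as JSON. jog_arm: Moves the arm, as the interface text tells. Its arguments: {"type":"object","properties":{"steps":{"type":"string"},"squeeze":{"type":"number"}},"required":["steps"]}

```bash
mkdir -p pics; cat > h.py <<'E'
import numpy as np, cv2
from scipy.spatial.transform import Rotation as R
from rig import read_state, read_camera, finish_job
def cam(name):
    s=read_state(); c=read_camera(name)
    if name=="wrist":
        T=np.eye(4); T[:3,:3]=R.from_quat(s["ee_rot"]).as_matrix(); T[:3,3]=s["ee_pos"]
        c["T"]=T@np.array(c["hand_eye"])
    c["T"]=np.array(c["T"]); return c
def K(c): return np.array([[c["fx"],0,c["cx"]],[0,c["fy"],c["cy"]],[0,0,1.]])
def ray(c,uv):
    p=cv2.undistortPoints(np.array([[uv]],float),K(c),np.array(c["distortion"],float))[0,0]
    d=c["T"][:3,:3]@np.array([p[0],-p[1],-1]); return c["T"][:3,3],d
def onz(c,uv,z):
    o,d=ray(c,uv); return o+d*(z-o[2])/d[2]
def tri(c1,u1,c2,u2):
    o1,d1=ray(c1,u1);o2,d2=ray(c2,u2)
    t=np.linalg.lstsq(np.c_[d1,-d2],o2-o1,rcond=None)[0]
    a,b=o1+t[0]*d1,o2+t[1]*d2; return (a+b)/2,np.linalg.norm(a-b)
def proj(c,P):
    p=np.linalg.inv(c["T"])@np.r_[P,1]; q=np.array([[[p[0],-p[1],-p[2]]]])
    return cv2.projectPoints(q,np.zeros(3),np.zeros(3),K(c),np.array(c["distortion"],float))[0][0,0]
def blobs(c,lo,hi,amin=40):
    h=cv2.cvtColor(c["color"],cv2.COLOR_RGB2HSV); m=cv2.inRange(h,np.array(lo),np.array(hi))
    n,l,s,ce=cv2.connectedComponentsWithStats(m)
    return [(ce[i].round(1),s[i].tolist()) for i in range(1,n) if s[i,4]>=amin],l
def save(c,name,crop=None,k=1):
    im=c["color"][:,:,::-1]
    if crop: x0,y0,x1,y1=crop; im=im[y0:y1,x0:x1]
    cv2.imwrite("pics/"+name,cv2.resize(im,None,fx=k,fy=k,interpolation=cv2.INTER_CUBIC))
E
python3 - <<'E'
from h import *
a=cam("top");b=cam("scene")
im=np.hstack([a["color"],b["color"]]);
save(a,"top1.png",k=1.4);save(b,"scene1.png",k=1.4)
for n,c in(("top",a),("scene",b)):
    print(n,c["T"][:3].round(2).tolist(),c["fx"],c["distortion"])
    for nm,lo,hi in(("red",(0,140,70),(6,255,255)),("green",(40,80,40),(85,255,255)),("blue",(95,100,50),(125,255,255)),("orange",(8,140,90),(20,255,255)),("yellow",(21,100,90),(35,255,255))):
        print(nm,[(x[0].tolist(),x[1]) for x in blobs(c,lo,hi)[0]])
E
```

```text
top [[-0.02, 0.98, -0.19, 229.74], [-1.0, -0.02, 0.0, -49.91], [-0.0, 0.19, 0.98, 1452.38]] 471.1190194377526 [-0.16089912  0.          0.          0.          0.        ]
red []
green [([284.6, 174.8], [281, 171, 8, 8, 45])]
blue []
orange [([297.6, 209.4], [26, 0, 534, 420, 142499]), ([524.4, 13.5], [509, 0, 31, 28, 649]), ([75.7, 41.3], [71, 19, 9, 40, 161]), ([49.1, 93.3], [44, 91, 11, 7, 51]), ([6.2, 175.0], [0, 148, 16, 56, 641]), ([528.3, 177.8], [524, 169, 11, 15, 87]), ([33.9, 337.5], [31, 330, 8, 18, 70]), ([389.6, 370.8], [353, 369, 76, 5, 217])]
yellow [([421.2, 267.8], [385, 258, 61, 22, 133])]
scene [[0.26, -0.67, 0.7, 1402.53], [0.97, 0.18, -0.19, -295.05], [0.0, 0.72, 0.69, 967.44]] 435.53424391134706 [-0.04894723  0.          0.          0.          0.        ]
red [([390.7, 191.8], [387, 188, 8, 8, 43])]
green [([139.2, 37.7], [121, 28, 31, 19, 205]), ([99.0, 41.4], [81, 31, 40, 20, 285]), ([280.6, 252.6], [277, 248, 9, 11, 75])]
blue []
orange [([317.6, 8.3], [309, 0, 19, 18, 290]), ([127.5, 13.2], [120, 6, 16, 16, 208]), ([268.3, 259.2], [17, 85, 543, 335, 88153]), ([163.5, 138.8], [117, 129, 90, 26, 618]), ([204.3, 143.0], [183, 137, 41, 11, 93]), ([196.0, 237.7], [190, 231, 14, 12, 90]), ([13.1, 252.0], [0, 244, 26, 17, 209]), ([315.0, 254.1], [293, 247, 40, 17, 129]), ([283.2, 259.2], [275, 253, 15, 12, 88])]
yellow [([136.9, 212.8], [106, 202, 61, 19, 404])]
```

View pics/top1.png

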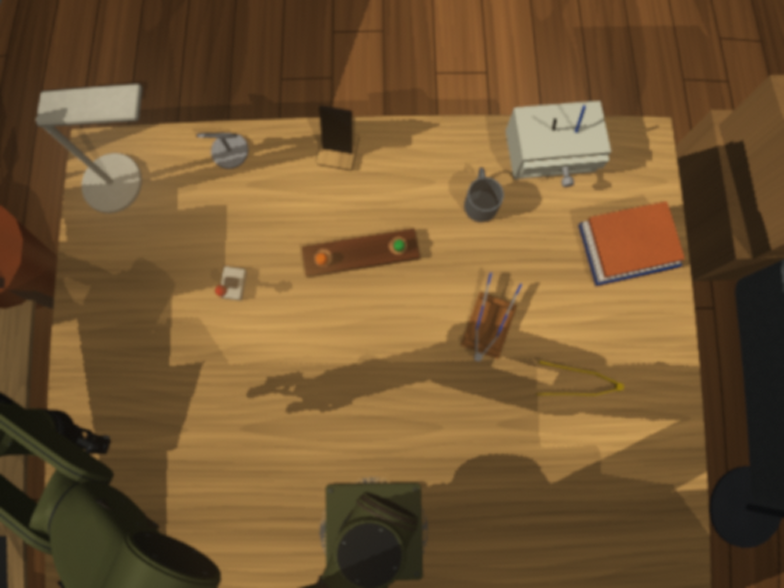

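View pics/scene1.png

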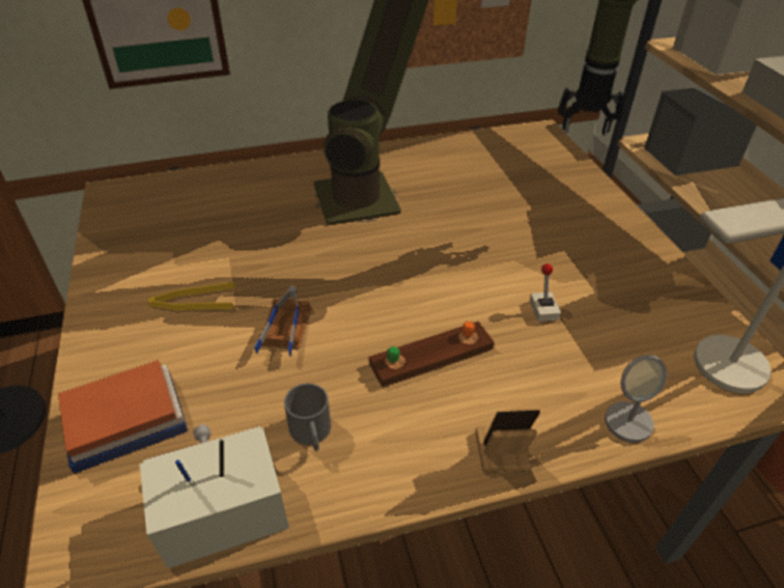

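Candidates:
- **Red knob:** top (157,208), scene (391,192). The orange stone at top (230,184) and the silver knob by the white box could be mistaken for it.
- **Tongs:** the blue-padded pair on the rest, top (350,225). The yellow look-alike is at top (415,268).
- **Green stone:** top (285,175), scene (281,253). The orange one is at top (230,184).

I choose the first item in each line and check them in a crop.

```bash
python3 - <<'E'
from h import *
a=cam("top");b=cam("scene")
A=cv2.resize(a["color"][180:265,320:385],None,fx=6,fy=6,interpolation=cv2.INTER_CUBIC)
B=cv2.resize(a["color"][180:225,145:190],None,fx=8,fy=8,interpolation=cv2.INTER_CUBIC)
im=np.zeros((510,760,3),np.uint8); im[:,:390]=A; im[:360,400:760]=B
cv2.imwrite("pics/crop1.png",cv2.convertScaleAbs(im[:,:,::-1],alpha=1.5))
def best(c,f,box):
    x0,y0,x1,y1=box; I=c["color"].astype(int)[y0:y1,x0:x1]; m=f(I[...,0],I[...,1],I[...,2]); v,u=np.nonzero(m); return np.array([u.mean()+x0,v.mean()+y0]),len(u),(u.min()+x0,u.max()+x0,v.min()+y0,v.max()+y0)
red=lambda r,g,bl:(r>2.2*g)&(r>80)&(g<80)
grn=lambda r,g,bl:(g>1.3*r)&(g>50)
ka=best(a,red,(145,195,170,220));kb=best(b,red,(375,180,405,205))
print(ka,kb,tri(a,ka[0],b,kb[0]))
ga=best(a,grn,(265,160,305,190));gb=best(b,grn,(265,240,295,265))
print(ga,gb,tri(a,ga[0],b,gb[0]))
# white box top
wh=lambda r,g,bl:(bl>0.75*r)&(r>120)
w=best(a,wh,(145,185,185,220)); print(w, onz(a,w[0],25))
I=a["color"].astype(int); m=np.zeros(I.shape[:2],np.uint8); s=I[185:220,145:185]; m[185:220,145:185]=wh(s[...,0],s[...,1],s[...,2])
c,_=cv2.findContours(m,0,2); c=max(c,key=cv2.contourArea); q=cv2.boxPoints(cv2.minAreaRect(c)); print(q,[onz(a,p,25).round() for p in q])
# blue on tongs in top
bl=lambda r,g,b_:(b_>1.1*r)&(b_>60)
I=a["color"][180:265,320:385].astype(int); M=bl(I[...,0],I[...,1],I[...,2]).astype(np.uint8)
n,l,st,ce=cv2.connectedComponentsWithStats(M,connectivity=8)
for i in range(1,n):
    if st[i,4]>5: print("blue",ce[i]+[320,180],st[i],onz(a,ce[i]+[320,180],40).round(1))
E
```

```text
(array([156.09090909, 207.36363636]), 11, (np.int64(155), np.int64(157), np.int64(206), np.int64(209))) (array([390.65116279, 191.48837209]), 43, (np.int64(387), np.int64(394), np.int64(188), np.int64(195))) (array([511.43540805, 316.43951232,  98.0225332 ]), np.float64(0.4915716469808934))
(array([284.675, 174.975]), 40, (np.int64(282), np.int64(288), np.int64(172), np.int64(178))) (array([280.55555556, 252.47222222]), 72, (np.int64(277), np.int64(285), np.int64(248), np.int64(258))) (array([618.0726524 , -66.26557076,  43.05143752]), np.float64(2.386268892618561))
(array([168., 211.]), 1, (np.int64(168), np.int64(168), np.int64(211), np.int64(211))) [514.41561007 298.10339809  25.        ]
[[168. 211.]
 [168. 211.]
 [168. 211.]
 [168. 211.]] [array([514., 298.,  25.]), array([514., 298.,  25.]), array([514., 298.,  25.]), array([514., 298.,  25.])]
blue [356.83333333 234.33333333] [36 53  3  4  6] [ 428.5 -283.1   40. ]
```

View pics/crop1.png

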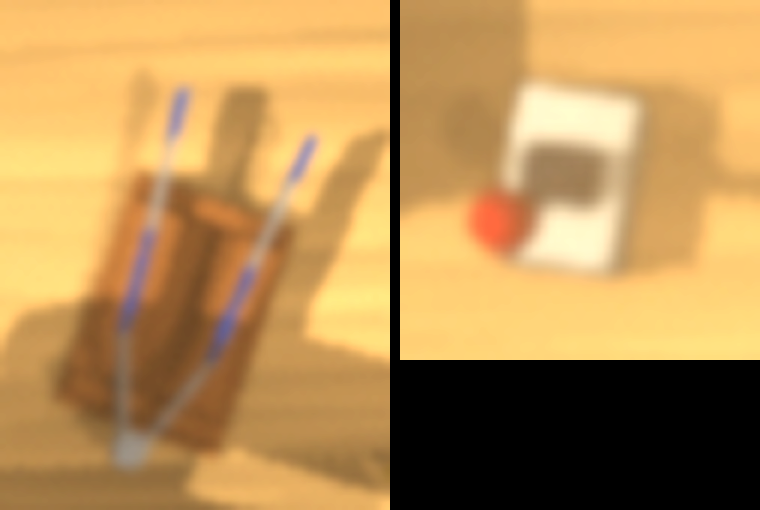

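```bash
python3 - <<'E'
from h import *
a=cam("top");b=cam("scene")
f=lambda x,y,k,x0,y0,z:onz(a,((x+.5)/k-.5+x0,(y+.5)/k-.5+y0),z).round(1)
P=[f(x-400,y,8,145,180,25) for x,y in((522,83),(642,97),(618,272),(500,260))]
print(P,np.mean(P,0))
print("slot",f(568-400,176,8,145,180,25))
g=lambda x,y,z=40:f(x,y,6,320,180,z)
L,Rr,JL,JR,H=g(137,280),g(235,312),g(180,113),g(304,160),g(130,455)
print(L,Rr,JL,JR,H); print((L+Rr)/2,np.linalg.norm(L-Rr),(JL+JR)/2,np.linalg.norm(JL-JR))
for p,q in((H,(L+Rr)/2),(H,(JL+JR)/2),(Rr,L)): d=q-p; print(np.degrees(np.arctan2(d[1],d[0])),np.linalg.norm(d))
print("rest",[g(*p,z=22) for p in((140,172),(295,230),(215,452),(60,400))])
for z in (83,90,98,102): print(z,onz(a,(156.6,207.4),z).round(1),onz(b,(390.65,191.5),z).round(1))
pl=[(303,247),(415,229),(421,258),(306,276)]
print("plinth",[onz(a,(x/1.4,y/1.4),24).round() for x,y in pl])
print("amber",onz(a,(229.5,184),40).round(1),"green",onz(a,(284.7,175),40),"mug",onz(a,(483/1.4,190/1.4),85),onz(a,(484/1.4,210/1.4),0))
E
```

```text
[array([582.5, 326.4,  25. ]), array([575.8, 278.1,  25. ]), array([506.1, 285.8,  25. ]), array([511.7, 332.8,  25. ])] [544.025 305.775  25.   ]
slot [544.7 306.7  25. ]
[ 454.2 -240.    40. ] [ 436.8 -289.3   40. ] [ 540.6 -266.    40. ] [ 514.8 -328.9   40. ] [ 365.4 -232.9   40. ]
[ 445.5  -264.65   40.  ] 52.28049349422785 [ 527.7  -297.45   40.  ] 67.98566025273271
-21.622360758212803 86.1630576291255
-21.688718591796196 174.66537292777875
70.55996517182385 52.28049349422785
rest [array([ 513.6, -246.4,   22. ]), array([ 481.6, -325.8,   22. ]), array([ 367.6, -278.8,   22. ]), array([ 396. , -200.5,   22. ])]
83 [514.5 319.2  83. ] [496.1 326.7  83. ]
90 [513.1 317.3  90. ] [503.3 321.8  90. ]
98 [511.4 315.1  98. ] [511.5 316.2  98. ]
102 [510.6 314.1 102. ] [515.6 313.3 102. ]
plinth [array([623., 147.,  24.]), array([ 660., -106.,   24.]), array([ 592., -117.,   24.]), array([556., 140.,  24.])]
amber [593.1 103.9  40. ] green [618.54478104 -67.53939671  40.        ] mug [ 728.31139687 -254.86308468   85.        ] [ 710.25546515 -267.45543049    0.        ]
```

```bash
cat >> h.py <<'E'
def plan(target,ydir_deg=None):
    """units along tool axes to target; turn so tool y lies along ydir_deg (mod 180)"""
    s=read_state(); M=R.from_quat(s["ee_rot"]).as_matrix()
    u=M.T@(np.array(target)-s["ee_pos"])/40
    t=0
    if ydir_deg is not None:
        d=np.radians(ydir_deg); v=M.T@np.array([np.cos(d),np.sin(d),0]); t=np.degrees(np.arctan2(-v[0],v[1]))
        t=(t+90)%180-90
    print("shift",u.round(2),"turn",round(t/5,2),"j6",round(s["joint_pos"][5],2),"t",s["time_s"],"F",np.round(s["force"],1),"w",s["gripper_width"])
E
python3 - <<'E'
from h import *
s=read_state();print(R.from_quat(s["ee_rot"]).as_matrix().round(3),s["gripper_width"],s["time_s"],s["ee_pos"])
c=cam("wrist");print(np.array(c["hand_eye"]).round(2).tolist(),c["fx"],c["distortion"])
plan([470,316,250],84.3)
E
```

```text
[[-0.926  0.377 -0.   ]
 [ 0.377  0.926 -0.001]
 [ 0.    -0.001 -1.   ]] 85.27160035704354 0.3 [216.83195597 532.28515164 204.85683419]
[[0.0, 0.96, 0.27, 69.96], [1.0, -0.0, -0.0, -0.2], [-0.0, 0.27, -0.96, -169.04], [0.0, 0.0, 0.0, 1.0]] 307.02453902644504 [-0.06799278  0.          0.          0.          0.        ]
shift [-7.9  -2.62 -1.12] turn -3.29 j6 -0.07 t 0.35 F [-0.3  0.5 -0.5] w 85.40139994268642
```

Request:
jog_arm(steps="-1 -0.4 -0.3 -0.8 1; -2 -0.7 -0.6 -1.6 1; -3 -1 -0.9 -2.4 1; -4 -1.3 -1.1 -3.3 1; -5 -1.6 -1.1 -3.3 1; -6 -2 -1.1 -3.3 1; -7 -2.3 -1.1 -3.3 1; -7.9 -2.6 -1.1 -3.3 1; -7.9 -2.6 -1.1 -3.3 1; -7.9 -2.6 -1.1 -3.3 1")

```text
time_s: 1.18
ee_pos: [472.5, 315.0, 249.0]
ee_rot: [0.052, 0.999, -0.0, 0.0]
force: [-0.3, 0.2, 0.1]
gripper_width: 85.6
gripper_force: 0.0
```

```bash
python3 - <<'E'
from h import *
c=cam("wrist");s=read_state();print(s["ee_pos"],s["qvel"][:3]);save(c,"w1.png")
I=c["color"].astype(int);r,g,b=I[...,0],I[...,1],I[...,2]
m=((r>2*g)&(r>80)&(r>2*b)).astype(np.uint8)
n,l,st,ce=cv2.connectedComponentsWithStats(m)
for i in range(1,n):
    if st[i,4]>100: print(ce[i],st[i],onz(c,ce[i],97).round(1))
E
```

```text
[470.79270978 316.29815239 248.95018645] [ 0.04336153 -0.00848485  0.01513204]
[276.56553398 219.37864078] [265 208  23  23 412] [511.2 315.8  97. ]
[130.64204545 270.98863636] [120 263  22  23 176] [557.8 138.2  97. ]
```

View pics/w1.png

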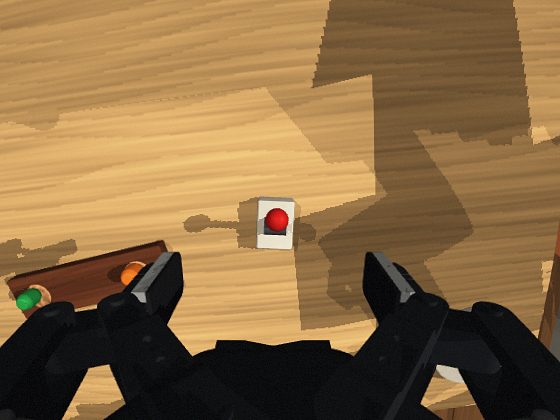

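The wrist view shows the white box at (257-295, 198-250), with the red knob at (277,219) over its slot. The lever is leaning towards the robot. Next I measure the box outline.

```bash
cat >> h.py <<'E'
def tri3(obs):
    A=np.zeros((3,3));y=np.zeros(3)
    for c,u in obs:
        o,d=ray(c,u);d=d/np.linalg.norm(d);Q=np.eye(3)-np.outer(d,d);A+=Q;y+=Q@o
    p=np.linalg.solve(A,y); return p,[np.round(proj(c,p)-u,2).tolist() for c,u in obs]
def redc(c,box):
    x0,y0,x1,y1=box; I=c["color"][y0:y1,x0:x1].astype(int);r,g,b=I[...,0],I[...,1],I[...,2]
    v,u=np.nonzero((r>2*g)&(r>80)&(r>2*b)); return (np.array([u.min()+u.max(),v.min()+v.max()])/2+[x0,y0])
E
python3 - <<'E'
from h import *
c=cam("wrist");a=cam("top");b=cam("scene")
I=c["color"][185:265,245:310]; h=cv2.cvtColor(I,cv2.COLOR_RGB2HSV)
m=((h[...,1]<60)&(h[...,2]>120)).astype(np.uint8)
cs,_=cv2.findContours(m,0,2);k=max(cs,key=cv2.contourArea);hull=cv2.convexHull(k)
rr=cv2.minAreaRect(hull);q=cv2.boxPoints(rr)+[245,185];print(rr,q.round(1).tolist())
ap=cv2.approxPolyDP(hull,4,True)[:,0]+[245,185]
print("poly",ap.tolist())
for Q in(q,ap): P=np.array([onz(c,p,25) for p in Q]);print(P.round(1).tolist(),P.mean(0))
kw=redc(c,(255,200,300,240));ka=np.array([156.6,207.4]);kb=redc(b,(375,180,405,205))
print(kw,kb,tri3([(a,ka),(b,kb),(c,kw)]))
plan([511,316,100],84.3)
E
```

```text
((28.97058868408203, 39.117652893066406), (36.57760238647461, 51.13254165649414), 2.726310968399048) [[254.5, 248.8], [256.9, 197.7], [293.5, 199.5], [291.0, 250.5]]
poly [[259, 198], [292, 201], [289, 250], [255, 247]]
[[573.3, 281.2, 25.0], [500.8, 293.0, 25.0], [508.1, 340.9, 25.0], [581.0, 331.5, 25.0]] [540.78599378 311.64270517  25.        ]
[[501.5, 295.7, 25.0], [510.0, 338.8, 25.0], [579.9, 328.8, 25.0], [570.7, 282.2, 25.0]] [540.51545195 311.3649514   25.        ]
[275. 221.] [390.5 191.5] (array([511.15080272, 315.46584338,  97.7545596 ]), [[-0.09, 0.1], [-0.11, 0.03], [0.08, 0.36]])
shift [-1.05  0.05  3.73] turn 0.02 j6 -0.95 t 1.3833 F [-0.   0.6  0.2] w 85.1084464207319
```

Request:
jog_arm(steps="-0.5 0 0.8 0 1; -1.05 0 1.7 0 1; -1.05 0 2.6 0 1; -1.05 0 3.5 0 1; -1.05 0 4.25 0 1; -1.05 0 4.25 0 1; -1.05 0 4.25 0 -1; -1.05 0 4.25 0 -1; -1.05 0 4.25 0 -1; -1.05 0 4.25 0 -1; -1.05 0 4.25 0 -1; -1.05 0 4.25 0 -1", squeeze=20)

```text
time_s: 2.38
ee_pos: [512.9, 313.4, 80.7]
ee_rot: [0.049, 0.999, 0.001, 0.001]
force: [0.0, 3.3, 2.4]
gripper_width: 12.2
gripper_force: 2.1
```

```bash
python3 - <<'E'
from h import *
b=cam("scene")
k=redc(b,(370,180,405,205)) ;print(k,onz(b,k,97))
plan([541.5,311.5,82])
print(read_state()["ee_pos"],read_state()["gripper_force"])
E
```

```text
[390.5 191.5] [510.31918406 316.40489642  97.        ]
shift [-0.71 -0.01 -0.02] turn 0.0 j6 -0.99 t 2.4333 F [-2.5  4.1  9.4] w 4.45689245274728
[513.26148594 314.70816155  80.99087083] 5.787730738520622
```

```bash
python3 - <<'E'
from h import *
b=cam("scene");c=cam("wrist")
B=cv2.resize(b["color"][160:240,350:430],(400,400),interpolation=cv2.INTER_CUBIC)
W=cv2.resize(c["color"][180:380,180:380],(400,400),interpolation=cv2.INTER_CUBIC)
cv2.imwrite("pics/g1.png",cv2.convertScaleAbs(np.hstack([B,W])[:,:,::-1],alpha=1.5))
s=read_state();print(s["gripper_width"],s["gripper_force"],s["force"],s["ee_pos"])
E
```

```text
-0.08048596221478647 2.9415293969213963 [-1.38686813  2.66685878  5.5241419 ] [513.12595743 314.29434809  81.02451529]
```

View pics/g1.png

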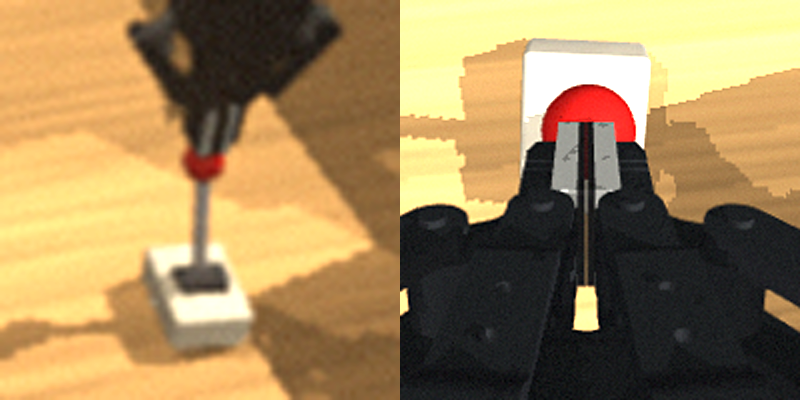

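```bash
python3 - <<'E'
from h import *
b=cam("scene");c=cam("wrist");a=cam("top")
s=read_state();print(s["ee_pos"],s["force"],s["gripper_width"])
print("TCP in wrist",proj(c,s["ee_pos"]),"scene",proj(b,s["ee_pos"]), "cam",c["T"][:3,3])
I=c["color"].astype(int);r,g,bb=I[...,0],I[...,1],I[...,2]
m=((r>2*g)&(r>80)&(r>2*bb)).astype(np.uint8); m[:, :230]=0;m[:,330:]=0
v,u=np.nonzero(m);print(u.min(),u.max(),v.min(),v.max())
cs,_=cv2.findContours(m,0,1);p=np.concatenate(cs)[:,0];p=p[p[:,1]<np.r_[p[:,1]].min()+22]
A=np.c_[2*p,np.ones(len(p))];x=np.linalg.lstsq(A,(p**2).sum(1),rcond=None)[0];rad=np.sqrt(x[2]+x[0]**2+x[1]**2);print("circle",x[:2],rad)
kw=x[:2];kb=redc(b,(370,180,405,210));print(kb,tri3([(b,kb),(c,kw)]))
for z in(75,80,85,90,95,100):
    P=onz(c,kw,z);Pc=np.linalg.inv(c["T"])@np.r_[P,1];print(z,P.round(1),"dia px",round(26*c["fx"]/-Pc[2],1),onz(b,kb,z).round(1))
E
```

```text
[513.04652259 314.32814286  81.00774971] [-1.01189511  1.81195075  5.88039288] -0.21145797373491365
TCP in wrist [271.98713912 240.00388466] scene [389.32395369 196.08340525] cam [443.04937468 320.90780319 249.89251197]
251 297 222 250
circle [274.24806151 236.23173325] 16.007114795481566
[390.5 192.5] (array([507.68160083, 317.40802584,  90.56858391]), [[-0.47, -0.01], [2.33, 1.0]])
75 [513.2 315.7  75. ] dia px 42.6 [492.2 329.7  75. ]
80 [511.2 315.9  80. ] dia px 43.8 [497.3 326.2  80. ]
85 [509.2 316.   85. ] dia px 45.2 [502.4 322.7  85. ]
90 [507.2 316.2  90. ] dia px 46.6 [507.5 319.2  90. ]
95 [505.2 316.3  95. ] dia px 48.1 [512.6 315.7  95. ]
100 [503.2 316.5 100. ] dia px 49.7 [517.7 312.2 100. ]
```

Request:
jog_arm(steps="0 0 -0.7 0 -1; 0 0 -1.4 0 0; 0.3 0 -2 0 1; 0.5 0 -2 0 1; 0.5 0 -2 0 1; 0.5 0 -2 0 1")

```text
time_s: 3.18
ee_pos: [491.6, 314.5, 159.2]
ee_rot: [0.049, 0.999, -0.0, -0.0]
force: [-0.3, -0.5, -1.0]
gripper_width: 60.6
gripper_force: 0.0
```

```bash
cat >> h.py <<'E'
def ballw(c,box=(180,120,380,330)):
    x0,y0,x1,y1=box; I=c["color"].astype(int);r,g,b=I[...,0],I[...,1],I[...,2]
    m=((r>2*g)&(r>70)&(r>2*b)).astype(np.uint8); k=np.zeros_like(m);k[y0:y1,x0:x1]=m[y0:y1,x0:x1]
    cs,_=cv2.findContours(k,0,1);q=max(cs,key=cv2.contourArea); (u,v),rad=cv2.minEnclosingCircle(q)
    return np.array([u,v]),rad,cv2.boundingRect(q)
E
python3 - <<'E'
from h import *
c=cam("wrist");b=cam("scene");a=cam("top")
s=read_state();print(s["ee_pos"],s["force"],s["gripper_width"],c["T"][:3,3])
k=ballw(c);kb=redc(b,(370,180,405,210));ka=redc(a,(145,195,170,220));print(k,kb,ka)
save(c,"w2.png")
print(tri3([(b,kb),(c,k[0])]),tri3([(a,ka),(c,k[0])]),tri3([(a,ka),(b,kb)]))
for z in(70,80,90,100):
    P=onz(c,k[0],z);Pc=np.linalg.inv(c["T"])@np.r_[P,1];print(z,P.round(1),"dia px",round(26*c["fx"]/-Pc[2],1))
E
```

```text
[491.84797565 314.30564668 157.97155983] [ 0.7053782  -0.06069987  1.31244185] 81.23202424498608 [422.03497185 321.60656224 328.20437891]Traceback (most recent call last):
  File "<stdin>", line 4, in <module>
  File "h.py", line 47, in redc
    v,u=np.nonzero((r>2*g)&(r>80)&(r>2*b)); return (np.array([u.min()+u.max(),v.min()+v.max()])/2+[x0,y0])
                                                              ~~~~~^^
    return umr_minimum(a, axis, None, out, keepdims, initial, where)
ValueError: zero-size array to reduction operation minimum which has no identity
```

```bash
python3 - <<'E'
from h import *
c=cam("wrist");b=cam("scene")
s=read_state();print(s["ee_pos"],s["gripper_width"])
k=ballw(c);kb=redc(b,(370,180,405,210));print(k,kb)
save(c,"w2.png",(150,100,400,350),2)
print(tri3([(b,kb),(c,k[0])]))
for z in(70,80,90,100):
    P=onz(c,k[0],z);Pc=np.linalg.inv(c["T"])@np.r_[P,1];print(z,P.round(1),"dia px",round(26*c["fx"]/-Pc[2],1))
E
```

```text
[492.03837615 314.4022455  157.99280758] 85.33790035566837
(array([276.60424805, 231.349823  ]), 16.025577545166016, (261, 216, 32, 32)) [390.5 191.5]
(array([509.97517523, 316.31587059,  96.74414596]), [[-0.09, -0.0], [0.31, 0.14]])
70 [520.  315.4  70. ] dia px 29.1
80 [516.2 315.7  80. ] dia px 30.3
90 [512.4 315.9  90. ] dia px 31.6
100 [508.6 316.2 100. ] dia px 33.0
```

View pics/w2.png

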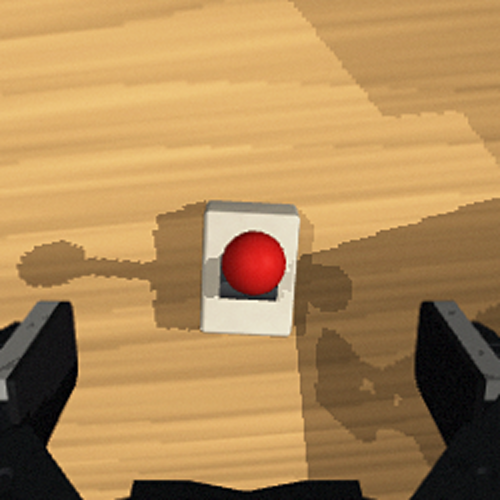

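Measurements from all three cameras agree that the knob is at about (510, 316, 97), and it has not moved. The pads closed without holding it. I'll push it from the front with the fingers shut instead.

Request:
jog_arm(steps="0.4 0 0 0 -1; 0.4 0 0 0 -1; 0.4 0 0.3 0 -1; 0.4 0 0.7 0 -1; 0.4 0 1.2 0 -1; 0.4 0 1.75 0 -1; 0.4 0 1.75 0 -1; 0.1 0 1.75 0 -1; -0.2 0 1.75 0 -1; -0.3 0 1.75 0 -1; -0.3 0 1.75 0 -1")

```text
time_s: 4.35
ee_pos: [507.9, 314.3, 90.8]
ee_rot: [0.05, 0.999, 0.001, 0.002]
force: [0.2, -0.3, 0.3]
gripper_width: 0.1
gripper_force: 0.0
```

```bash
python3 - <<'E'
from h import *
c=cam("wrist");b=cam("scene")
s=read_state();print(s["ee_pos"],s["gripper_width"],s["gripper_force"],s["force"])
kb=redc(b,(360,175,410,215));k=ballw(c);print(kb,k)
I=b["color"][175:215,360:410].astype(int);r,g,bb=I[...,0],I[...,1],I[...,2]
v,u=np.nonzero((r>2*g)&(r>80)&(r>2*bb));print(u.min()+360,u.max()+360,v.min()+175,v.max()+175)
save(c,"w3.png",(180,120,400,340),2)
E
```

```text
[505.35001577 313.78223524  90.13457157] -0.2762213123630629 0.0 [-0.58732753  0.21204005 -0.80302275]
[390.5 191.5] (array([275.40698242, 245.5       ]), 21.874935150146484, (254, 225, 44, 26))
387 394 188 195
```

View pics/w3.png

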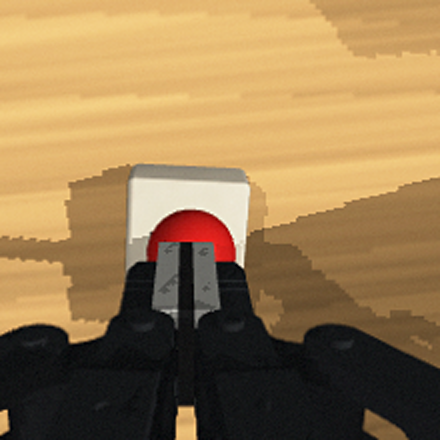

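The fingers ended above the knob with zero force, so the real tips may sit higher than the reported TCP. I'll back off to a clear spot and compare the tips with the projected TCP.

Request:
jog_arm(steps="0.3 0 -0.5 0 -1; 0.9 0 -0.5 0 -1; 1.2 0 -0.5 0 -1; 1.2 0 -0.5 0 -1; 1.2 0 -0.5 0 -1")

```text
time_s: 4.87
ee_pos: [455.8, 318.3, 109.4]
ee_rot: [0.049, 0.999, -0.0, 0.0]
force: [0.5, 0.2, 0.4]
gripper_width: 0.2
gripper_force: 0.0
```

```bash
python3 - <<'E'
from h import *
c=cam("wrist");s=read_state();b=cam("scene");P=np.array(s["ee_pos"])
print(P)
ims=[]
for cc,box,k in((b,(345,140,425,220),5),(c,(220,180,320,280),4)):
    x0,y0,x1,y1=box; im=cv2.resize(cc["color"][y0:y1,x0:x1],None,fx=k,fy=k,interpolation=cv2.INTER_CUBIC);im=cv2.convertScaleAbs(im,alpha=1.8,beta=25)
    for d,col in(([0,0,0],(255,0,255)),([0,0,28],(0,255,255)),([-11,0,0],(255,255,0)),([-11,0,28],(0,255,0))):
        q=proj(cc,P+d);print(d,q.round(1)); cv2.circle(im,tuple(((q-[x0,y0]+.5)*k).astype(int).tolist()),3,col,-1)
    ims.append(im)
cv2.imwrite("pics/t1.png",np.hstack(ims)[:,:,::-1])
E
```

```text
[456.69823957 318.47683877 109.32094837]
[0, 0, 0] [384.3 177.7]
[0, 0, 28] [385.9 170.7]
[-11, 0, 0] [382.8 175.6]
[-11, 0, 28] [384.3 168.6]
[0, 0, 0] [272.4 241.5]
[0, 0, 28] [272.4 263. ]
[-11, 0, 0] [270.6 224.1]
[-11, 0, 28] [270.2 243. ]
```

View pics/t1.png

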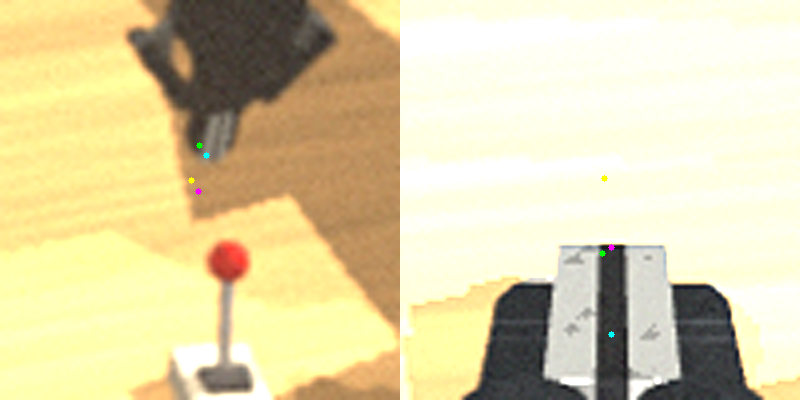

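The fingertips really end about 28 mm above the reported TCP, and I allow for that from here on. I'll grip the knob at that depth.

```bash
python3 - <<'E'
from h import *
plan([510.5,316,50],83)
E
```

```text
shift [-1.33  0.07  1.48] turn 0.27 j6 -0.94 t 4.9667 F [ 0.6 -0.   0.4] w 0.07894420499864511
```

Request:
jog_arm(steps="-0.5 0.05 0 0.3 1; -1 0.05 0 0.3 1; -1.33 0.05 0 0.3 1; -1.33 0.05 0 0.3 1; -1.33 0.05 0.5 0.3 1; -1.33 0.05 1 0.3 1; -1.33 0.05 1.5 0.3 1; -1.33 0.05 1.5 0.3 1; -1.33 0.05 1.5 0.3 -1; -1.33 0.05 1.5 0.3 -1; -1.33 0.05 1.5 0.3 -1; -1.33 0.05 1.5 0.3 -1", squeeze=20)

```text
time_s: 5.97
ee_pos: [510.4, 315.7, 50.6]
ee_rot: [0.062, 0.998, 0.001, 0.001]
force: [0.0, 0.1, -0.2]
gripper_width: 38.6
gripper_force: 0.0
```

Request:
jog_arm(steps="0 0 0 0 -1; 0 0 0 0 -1; 0 0 0 0 -1")

```text
time_s: 6.22
ee_pos: [509.9, 315.6, 50.3]
ee_rot: [0.062, 0.998, 0.001, 0.001]
force: [-0.8, 1.0, 5.2]
gripper_width: 24.6
gripper_force: 19.5
```

```bash
python3 - <<'E'
from h import *
s=read_state();print(s["ee_pos"],s["gripper_width"],s["gripper_force"])
plan([541.5,312,54],83)
E
```

```text
[509.89181749 315.59950984  50.26759289] 24.61437200722822 19.483630657196045
shift [-0.8   0.01 -0.09] turn -0.03 j6 -0.96 t 6.2167 F [-0.8  1.   5.2] w 24.61437200722822
```

```bash
python3 - <<'E'
from h import *
c=cam("wrist");T=np.eye(4);T[:3,:3]=R.from_quat([.049,.9988,0,0]).as_matrix();T[:3,3]=[492.04,314.4,157.99];c["T"]=T@np.array(c["hand_eye"])
P=np.array([onz(c,p,25) for p in((254,206),(298,207),(295,267),(251.5,265))]);print(P.round(1).tolist(),P.mean(0))
c["T"][:3,3]+=[13.3,-.6,-67.86]
P=np.array([onz(c,p,25) for p in((180+130/2,120+178/2),(180+248/2,120+182/2))]);print(P.round(1).tolist())
E
```

```text
[[507.7, 294.2, 25.0], [513.1, 338.9, 25.0], [580.7, 330.7, 25.0], [573.7, 283.8, 25.0]] [543.78378125 311.90579403  25.        ]
[[503.6, 292.3, 25.0], [509.8, 338.9, 25.0]]
```

Request:
jog_arm(steps="-0.2 0 -0.06 0 -1; -0.4 0 -0.1 0 -1; -0.6 0 -0.14 0 -1; -0.84 0 -0.16 0 -1; -0.84 0 -0.16 0 -1; -0.84 0 -0.16 0 -1; -0.84 0 -0.16 0 -0.2; -0.84 0 -0.16 0 0.5; -0.84 0 -0.16 0 0.5; -0.84 0 -0.16 0 0.5")

```text
time_s: 7.1
ee_pos: [542.6, 310.9, 55.1]
ee_rot: [0.062, 0.998, -0.0, -0.0]
force: [-1.6, 0.2, -0.9]
gripper_width: 64.2
gripper_force: 0.0
```

Request:
jog_arm(steps="0 0 -0.8 0 0.5; 0 0 -1.6 0 1; 0.5 0 -2.4 0 1; 1.2 0 -2.6 0 1; 1.8 0 -2.6 0 1; 1.8 0 -2.6 0 1; 1.8 0 -2.6 0 1")

```text
time_s: 7.68
ee_pos: [470.1, 320.0, 159.9]
ee_rot: [0.062, 0.998, 0.0, 0.0]
force: [0.8, -0.3, -0.4]
gripper_width: 85.1
gripper_force: 0.0
```

```bash
python3 - <<'E'
from h import *
c=cam("wrist");b=cam("scene");s=read_state();print(s["ee_pos"],s["qvel"][:3],s["time_s"])
k=ballw(c,(180,60,380,330));kb=redc(b,(360,175,415,225));print(k,kb,tri3([(c,k[0]),(b,kb)]),onz(c,k[0],102))
u,v=k[0];x0,y0=int(u)-60,int(v)-60
save(c,"w4.png",(x0,y0,x0+130,y0+150),4);print(x0,y0)
E
```

```text
[471.92989489 320.05394854 159.46808696] [-0.00986494  0.01550433 -0.01257459] 7.7833
(array([272.31967163, 293.13934326]), 15.580360412597656, (258, 278, 30, 31)) [394.5 196.5] (array([541.25768505, 312.28009489, 103.5932999 ]), [[1.02, 0.42], [-0.31, 0.01]]) [541.74453061 311.36107425 102.        ]
212 233
```

View pics/w4.png

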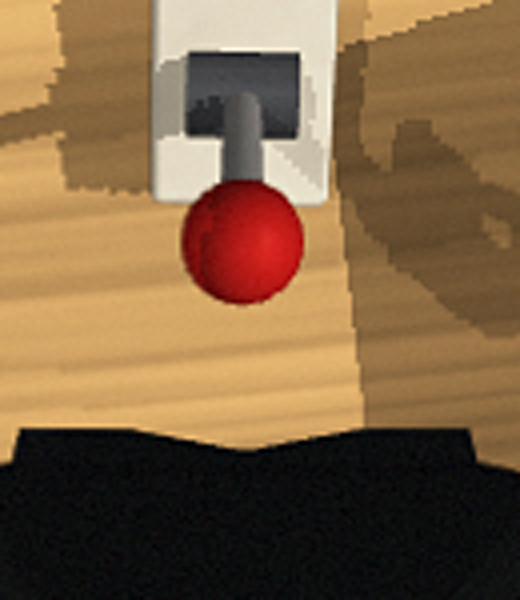

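```bash
python3 - <<'E'
from h import *
c=cam("wrist");k=ballw(c,(180,60,380,330));f=lambda x,y:(212+(x+.5)/4-.5,233+(y+.5)/4-.5)
for n,p in(("slot back?",(243,52)),("slot front",(243,138)),("box edge+x",(240,203)),("rod base",(243,97))): print(n,onz(c,f(*p),25).round(1))
print("knob",onz(c,k[0],102).round(1))
print("corners",onz(c,f(152,203),25).round(1),onz(c,f(328,203),25).round(1))
I=c["color"];h=cv2.cvtColor(I,cv2.COLOR_RGB2HSV)
col=h[200:300,262];print([(200+i,int(x[1]),int(x[2])) for i,x in enumerate(col) if 15<i<90][::2])
E
```

```text
slot back? [533.6 312.6  25. ]
slot front [558.9 309.4  25. ]
box edge+x [578.8 306.1  25. ]
rod base [546.7 310.9  25. ]
knob [541.7 311.6 102. ]
corners [575.8 281.8  25. ] [581.9 330.4  25. ]
[(216, 135, 216), (218, 43, 125), (220, 46, 133), (222, 40, 140), (224, 38, 201), (226, 34, 223), (228, 36, 227), (230, 35, 227), (232, 34, 226), (234, 39, 223), (236, 36, 224), (238, 36, 222), (240, 37, 223), (242, 39, 228), (244, 15, 83), (246, 13, 59), (248, 14, 72), (250, 14, 75), (252, 16, 79), (254, 9, 84), (256, 7, 75), (258, 22, 47), (260, 6, 46), (262, 6, 42), (264, 18, 29), (266, 42, 200), (268, 34, 230), (270, 33, 229), (272, 36, 228), (274, 34, 228), (276, 34, 227), (278, 40, 222), (280, 158, 92), (282, 232, 99), (284, 226, 116), (286, 221, 127), (288, 226, 122)]
```

```bash
python3 - <<'E'
from h import *
c=cam("wrist")
h=cv2.cvtColor(c["color"],cv2.COLOR_RGB2HSV)
for col in(262,266,280,284):
    v=h[215:290,col,2].astype(int);s=h[215:290,col,1]
    w=np.nonzero((s<60)&(v>170))[0]+215; d=np.nonzero((v<100)&(s<60))[0]+215; d=d[(d>235)&(d<275)]
    e=[onz(c,(col,r),25) for r in(w.min()-.5,w.max()+.5)]; sl=[onz(c,(col,r),25) for r in(d.min()-.5,d.max()+.5)] if len(d) else e
    print(col,w.min(),w.max(),e[0][:2].round(1),e[1][:2].round(1),"mid",((e[0]+e[1])/2)[:2].round(1),"slot mid",((sl[0]+sl[1])/2)[:2].round(1))
s=read_state();plan([541.7,312,54])
E
```

```text
262 224 278 [507.6 304.8] [571.5 296.2] mid [539.6 300.5] slot mid [542.9 300.1]
266 224 276 [508.1 309. ] [569.6 300.9] mid [538.9 304.9] slot mid [543.4 304.3]
280 224 277 [509.9 323.5] [572.8 316.1] mid [541.4 319.8] slot mid [545.8 319.3]
284 224 281 [510.5 327.6] [578.3 319.9] mid [544.4 323.8] slot mid [546.4 323.5]
shift [-1.74  0.02  2.63] turn 0.0 j6 -0.92 t 7.8833 F [-0.2 -0.5 -0.5] w 85.20928259046964
```

The dimmer is within about 0.03 rad of upright. Next, the tongs.

```bash
python3 - <<'E'
from h import *
plan([435,-261,240],68.35)
E
```

```text
shift [ -0.89 -14.53  -2.02] turn 2.89 j6 -0.92 t 7.8833 F [-0.2 -0.5 -0.5] w 85.20928259046964
```

Request:
jog_arm(steps="0 -0.9 -0.7 0 1; 0 -1.8 -1.4 0 1; -0.1 -2.8 -2 0 1; -0.2 -3.8 -2 0.3 1; -0.3 -4.8 -2 0.6 1; -0.3 -5.8 -2 0.9 1; -0.4 -6.8 -2 1.2 1; -0.5 -7.8 -2 1.5 1; -0.5 -8.8 -2 1.8 1; -0.6 -9.8 -2 2.1 1; -0.7 -10.8 -2 2.4 1; -0.8 -11.8 -2 2.9 1")

```text
time_s: 8.88
ee_pos: [444.3, -155.3, 239.5]
ee_rot: [0.189, 0.982, -0.0, 0.0]
force: [0.7, -0.6, -0.9]
gripper_width: 85.3
gripper_force: 0.0
```

```bash
python3 - <<'E'
from h import *
print(read_state()["ee_pos"]);plan([435,-261,240],68.35)
E
```

```text
[ 444.30696537 -155.28663294  239.45761584]
shift [-0.77 -2.54 -0.01] turn -0.03 j6 -1.62 t 8.8833 F [ 0.7 -0.6 -0.9] w 85.33070667433452
```

Request:
jog_arm(steps="-0.4 -0.9 0 0 1; -0.8 -1.8 0 0 1; -0.8 -2.5 0 0 1; -0.8 -2.5 0 0 1; -0.8 -2.5 0 0 1; -0.8 -2.5 0 0 1")

```text
time_s: 9.38
ee_pos: [437.1, -257.3, 239.0]
ee_rot: [0.189, 0.982, 0.001, -0.0]
force: [0.0, -0.2, -0.1]
gripper_width: 85.5
gripper_force: 0.0
```

```bash
cat >> h.py <<'E'
def bluew(c,amin=25):
    I=c["color"].astype(int);r,g,b=I[...,0],I[...,1],I[...,2]
    m=((b>1.15*r)&(b>1.05*g)&(b>50)).astype(np.uint8)
    n,l,st,ce=cv2.connectedComponentsWithStats(m)
    return [(ce[i],st[i].tolist(),np.argwhere(l==i)[:,::-1]) for i in range(1,n) if st[i,4]>=amin]
E
python3 - <<'E'
from h import *
c=cam("wrist");s=read_state();print(s["ee_pos"],s["qvel"][:3])
for ce,st,p in bluew(c):
    vx,vy,x0,y0=cv2.fitLine(p.astype(np.float32),2,0,.01,.01).ravel()
    print(ce.round(1),st,onz(c,ce,36).round(1))
save(c,"w5.png")
E
```

```text
[ 437.20106059 -256.59189332  239.1797242 ] [ 0.02062243 -0.00995089  0.00546954]
[291.6 183.2] [289, 161, 6, 45, 131] [ 453.5 -238.2   36. ]
[250.4 183.1] [248, 162, 6, 44, 144] [ 434.5 -285.4   36. ]
[297.1 250.7] [295, 241, 5, 20, 66] [ 541.  -263.5   36. ]
[245.1 251.3] [243, 242, 5, 19, 63] [ 516.3 -327.5   36. ]
[181.7 339.9] [167, 322, 30, 34, 174] [ 613.  -470.7   36. ]
```

View pics/w5.png

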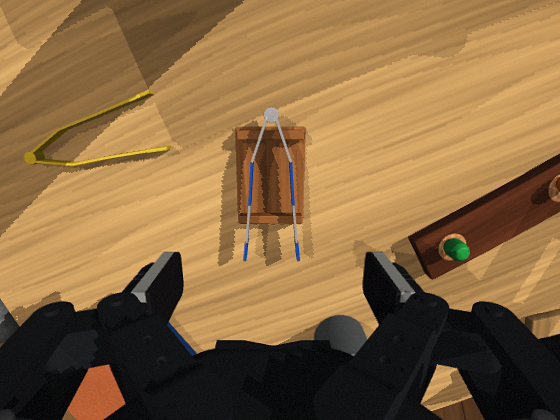

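The view shows the blue-padded tongs on their rest, pads at (250,183) and (292,183), jaws at (245,251) and (297,251), with the yellow pair apart at upper left. The green stone is on the plinth at (457,249). Next I descend over the grip pads.

```bash
python3 - <<'E'
from h import *
plan([444.5,-262.8,-15],68.3)
c=cam("wrist")
I=c["color"].astype(int);r,g,b=I[...,0],I[...,1],I[...,2]
m=((g>1.3*r)&(g>60)).astype(np.uint8);n,l,st,ce=cv2.connectedComponentsWithStats(m);i=1+np.argmax(st[1:,4]);print(ce[i],st[i],onz(c,ce[i],42))
E
```

```text
shift [-0.23 -0.08  6.35] turn 0.01 j6 -1.81 t 9.4333 F [0.6 0.2 0.1] w 85.26165632012648
[458.1882716  249.05555556] [447 239  22  22 324] [617.39741961 -61.74873185  42.        ]
```

Request:
jog_arm(steps="-0.2 -0.1 0.8 0 1; -0.2 -0.1 1.7 0 1; -0.2 -0.1 2.6 0 1; -0.2 -0.1 3.5 0 1; -0.2 -0.1 4.4 0 1; -0.2 -0.1 5 0 1; -0.2 -0.1 5.5 0 1; -0.2 -0.1 5.9 0 1; -0.2 -0.1 6.2 0 1; -0.2 -0.1 6.35 0 1; -0.2 -0.1 6.35 0 1; -0.2 -0.1 6.35 0 1", squeeze=20)

```text
time_s: 10.48
ee_pos: [443.6, -263.2, -14.1]
ee_rot: [0.187, 0.982, -0.0, 0.0]
force: [0.2, 0.6, -0.0]
gripper_width: 85.0
gripper_force: 0.0
```

```bash
python3 - <<'E'
from h import *
c=cam("wrist");s=read_state();print(s["ee_pos"],s["force"])
for ce,st,p in bluew(c): print(ce.round(1),st,onz(c,ce,38).round(1))
plan([444.5,-262.8,-15],68.3)
E
```

```text
[ 443.96818003 -263.64462359  -13.70291798] [-0.46630011 -0.64250264  0.19891181]
[218.3 280.2] [211, 218, 16, 124, 1385] [ 432.3 -283.8   38. ]
[332.6 280.8] [325, 218, 15, 125, 1482] [ 450.5 -238.3   38. ]
shift [-0.    0.02  0.03] turn 0.02 j6 -1.81 t 10.5333 F [-0.5 -0.6  0.2] w 85.75989289743181
```

Request:
jog_arm(steps="0 0 0 0 0.5; 0 0 0 0 0.3; 0 0 0 0 0.2; 0 0 0 0 0.12; 0 0 0 0 0.1; 0 0 0 0 0.1; 0 0 0 0 0.1; 0 0 0 0 0.1")

```text
time_s: 11.2
ee_pos: [444.3, -264.7, -12.7]
ee_rot: [0.188, 0.982, -0.001, 0.002]
force: [-1.0, 1.8, 9.5]
gripper_width: 47.4
gripper_force: 7.6
```

```bash
python3 - <<'E'
from h import *
c=cam("wrist");s=read_state();print(s["ee_pos"],s["force"],s["gripper_width"],s["gripper_force"])
for ce,st,p in bluew(c): print(ce.round(1),st,onz(c,ce,38).round(1))
E
```

```text
[ 444.29734576 -264.66155966  -12.7288866 ] [-0.86730207  0.81786749  8.59428375] 47.08370662679279 7.622487640210238
[224.  277.6] [217, 215, 14, 124, 1432] [ 433.1 -282.8   38. ]
[321.5 278.4] [315, 216, 15, 124, 1423] [ 449.  -243.8   38. ]
```

Request:
jog_arm(steps="0 0 -0.2 0 0.1; 0 0 -0.5 0 0.1; 0 0 -0.9 0 0.1; 0 0 -1.4 0 0.1; 0 0 -1.9 0 0.1; 0 0 -2.2 0 0.1; 0 0 -2.2 0 0.1; 0 0 -2.2 0 0.1")

```text
time_s: 11.92
ee_pos: [443.5, -264.2, 74.5]
ee_rot: [0.188, 0.982, -0.0, 0.001]
force: [-0.9, 0.1, -1.4]
gripper_width: 46.8
gripper_force: 4.4
```

```bash
python3 - <<'E'
from h import *
c=cam("wrist");s=read_state();a=cam("top");b=cam("scene");print(s["ee_pos"],s["force"],s["gripper_width"],s["gripper_force"])
M=R.from_quat(s["ee_rot"]).as_matrix();P=np.array(s["ee_pos"])
for ce,st,p in bluew(c): print(ce.round(1),st)
for z in(28,46):
  for n,cc in(("top",a),("scene",b)):
    print(n,"pred jaws",[proj(cc,P+M@np.array([-90,y,-z])).round(1).tolist() for y in(-25,25)])
for n,cc in(("top",a),("scene",b)):
    q=proj(cc,P+M@np.array([-90,0,-46]));
    for ce,st,p in bluew(cc,5):
        if abs(ce-q).max()<45: print(n,ce.round(1),st)
E
```

```text
[ 442.79025427 -263.6665025    73.59876975] [-0.87775478 -0.35807738 -0.67373353] 47.154163177056645 4.408538416028023
[224.1 276.3] [217, 214, 14, 125, 1368]
[321.5 276.3] [315, 216, 15, 124, 1357]
[109.5 409. ] [99, 399, 23, 21, 208]
top pred jaws [[371.1, 201.3], [355.2, 195.5]]
scene pred jaws [[183.0, 229.7], [200.5, 231.3]]
top pred jaws [[372.3, 200.0], [356.1, 194.1]]
scene pred jaws [[182.0, 225.2], [199.7, 226.7]]
scene [191.8 202.3] [189, 196, 7, 13, 38]
scene [205.3 209.5] [205, 208, 2, 4, 6]
scene [181.8 224.6] [180, 221, 5, 9, 25]
scene [200.2 226.6] [199, 222, 3, 10, 20]
```

```bash
python3 - <<'E'
from h import *
plan([474.5,-87.4,74],98.3)
E
```

```text
shift [ 0.87  4.38 -0.03] turn -5.99 j6 -1.81 t 12.0667 F [-0.7 -0.2 -0.4] w 47.09221249712833
```

Request:
jog_arm(steps="0.05 0.2 0 -0.4 0.1; 0.15 0.7 0 -1 0.1; 0.25 1.3 0 -1.8 0.1; 0.4 2 0 -2.6 0.1; 0.5 2.7 0 -3.4 0.1; 0.6 3.3 0 -4.2 0.1; 0.75 3.8 0 -5 0.1; 0.85 4.2 0 -5.6 0.1; 0.87 4.38 0 -6 0.1; 0.87 4.38 0 -6 0.1; 0.87 4.38 0 -6 0.1; 0.87 4.38 0 -6 0.1")

```text
time_s: 13.07
ee_pos: [475.4, -88.8, 73.4]
ee_rot: [-0.072, 0.997, -0.0, -0.0]
force: [-0.7, 0.1, -1.0]
gripper_width: 47.0
gripper_force: 4.4
```

```bash
cat >> h.py <<'E'
def jaws(dz=46):
    s=read_state();b=cam("scene");a=cam("top");c=cam("wrist")
    P=np.array(s["ee_pos"]);M=R.from_quat(s["ee_rot"]).as_matrix()
    print("t",s["time_s"],"P",P.round(1),"F",np.round(s["force"],1),"w",round(s["gripper_width"],1),round(s["gripper_force"],1))
    m=P+M@np.array([-90,0,-dz]);print("mouth",m.round(1),"axis",np.degrees(np.arctan2(-M[1,0],-M[0,0])).round(1))
    for n,cc in(("top",a),("scene",b)):
        q=[proj(cc,P+M@np.array([-90,y,-dz])).round(1) for y in(-27,0,27)];print(n,"pred",[x.tolist() for x in q])
        for ce,st,p in bluew(cc,4):
            if abs(ce-q[1]).max()<20: print("   blue",ce.round(1),st)
        I=cc["color"].astype(int);r,g,bb=I[...,0],I[...,1],I[...,2];k=((g>1.3*r)&(g>50)).astype(np.uint8)
        k[:150]=0
        nn,l,st,ce=cv2.connectedComponentsWithStats(k)
        if nn>1:
            i=1+np.argmax(st[1:,4]);print("   green",ce[i].round(1),st[i])
    for ce,st,p in bluew(c): print("   wrist",ce.round(1),st)
E
python3 - <<'E'
from h import *
jaws()
plan([474.5,-87.4,-5],98.3)
E
```

```text
t 13.0667 P [475.4 -88.8  73.4] F [-0.7  0.1 -1. ] w 47.0 4.4
mouth [564.5 -75.8 119.3] axis 8.3
top pred [[297.2, 184.2], [288.1, 185.6], [278.9, 187.1]]
scene pred [[263.0, 223.7], [272.0, 221.0], [280.9, 218.3]]
   blue [280.4 218.1] [278, 215, 5, 8, 16]
   blue [262.7 222.1] [261, 219, 4, 8, 14]
   green [280.6 252.5] [277 248   9  11  72]
   wrist [223.9 276.7] [217, 214, 14, 125, 1255]
   wrist [321.4 277.9] [315, 218, 15, 122, 1381]
shift [0.02 0.04 1.96] turn -0.01 j6 -1.99 t 13.2167 F [ 0.1  0.1 -0.3] w 46.728709811956065
```

Request:
jog_arm(steps="0 0 0.5 0 0.1; 0 0 1 0 0.1; 0 0 1.5 0 0.1; 0 0 1.8 0 0.1; 0 0 1.95 0 0.1; 0 0 1.95 0 0.1; 0 0 1.95 0 0.1; 0 0 1.95 0 0.1")

```text
time_s: 13.88
ee_pos: [476.2, -88.6, -3.7]
ee_rot: [-0.072, 0.997, -0.0, 0.001]
force: [0.3, -0.1, -0.2]
gripper_width: 47.4
gripper_force: 4.4
```

```bash
python3 - <<'E'
from h import *
jaws()
b=cam("scene"); 
for z in(37,40,43,46): print(z,onz(b,(280.6,252.5),z).round(1))
plan([528.9,-79.4,-5],98.3)
E
```

```text
t 13.8833 P [476.2 -88.6  -3.7] F [ 0.3 -0.1 -0.2] w 47.4 4.4
mouth [565.2 -75.6  42.4] axis 8.3
top pred [[296.3, 190.1], [287.7, 191.5], [279.0, 192.9]]
   green [285.3 172.9] [284 172   4   3   9]
scene pred [[263.6, 242.7], [272.2, 240.0], [280.7, 237.4]]
   blue [280.4 237.2] [278, 234, 5, 8, 17]
   blue [263.7 242.3] [262, 239, 4, 8, 16]
   green [280.5 252.5] [277 248   9  11  74]
   wrist [224.1 277.1] [217, 214, 14, 125, 1332]
   wrist [321.4 277.5] [315, 218, 15, 122, 1386]
37 [613.3 -63.5  37. ]
40 [615.8 -64.2  40. ]
43 [618.4 -65.   43. ]
46 [620.9 -65.7  46. ]
shift [-1.34  0.03  0.04] turn 0.01 j6 -1.99 t 14.0833 F [ 0.7  0.5 -0.9] w 47.1765575676658
```

Request:
jog_arm(steps="-0.2 0.05 0.03 0 0.1; -0.5 0.05 0.03 0 0.1; -0.8 0.05 0.03 0 0.1; -1.1 0.05 0.03 0 0.1; -1.33 0.05 0.03 0 0.1; -1.33 0.05 0.03 0 0.1; -1.33 0.05 0.03 0 0.1; -1.33 0.05 0.03 0 0.1")

```text
time_s: 14.75
ee_pos: [527.1, -78.2, -5.9]
ee_rot: [-0.073, 0.997, 0.0, -0.001]
force: [-0.7, -0.1, -0.0]
gripper_width: 46.9
gripper_force: 4.4
```

```bash
python3 - <<'E'
from h import *
jaws()
b=cam("scene")
im=b["color"][238:268,262:302].astype(int)
def ch(p):
    r,g,bb=p
    return 'G' if g>1.3*r and g>50 else 'B' if bb>1.15*r and bb>1.05*g and bb>50 else 'D' if r+g+bb<150 else 'o' if r>1.6*bb else '.'
for row in im: print(''.join(ch(p) for p in row))
E
```

```text
t 14.75 P [527.1 -78.2  -5.9] F [-0.7 -0.1 -0. ] w 46.9 4.4
mouth [616.2 -65.1  40. ] axis 8.4
top pred [[292.5, 174.4], [283.9, 175.7], [275.3, 177.1]]
scene pred [[271.6, 255.5], [280.3, 252.6], [289.0, 249.8]]
   blue [263. 237.] [262, 236, 3, 3, 5]
   blue [289.1 250. ] [286, 246, 6, 9, 24]
   blue [271.7 255. ] [270, 251, 5, 10, 23]
   green [280.8 252.7] [277 248   9  11  78]
   wrist [224.1 277.4] [217, 214, 15, 125, 1359]
   wrist [321.4 277.7] [315, 217, 15, 123, 1391]
DBB.oooooooooooooo..oooooooooooooooooooo
....oooooooooooooo...ooooooooooooooooooo
o....oooooooooooooo...oooooooooooooooooo
oo...ooooooooooooooo...ooooooooooooooooo
ooo...oooooooooooooo...ooooooooooooooooo
oooo..ooooooooooooooo...oooooooooooooooD
oooo..oooooooooooooooo...oooooooooooDDDD
oooo...ooooooooooooooo....ooooooooDDoDDD
oooo...oooooooooooooooo.BB.ooooDDDDDDDDD
ooooo...ooooooooooooooooBBB.oDDDDDDDDDDD
ooooo...oooooooooGGGGGooDBBB.DDDoDDDDDDD
oooooo...oooooooGGGGGGGoDDBBB.DDDDDDDDDD
oooooo....oooooGGGGGGGGoDDBBBBDDDDDDDDDD
ooooooo.BB.oooDGGGGGGGGGDDBBBBDDDDDDDDDD
ooooooo.GG.ooDDGGGGGGGGGDDDDBBDDDDDDDDDD
oooooDD.BGBooDDGGGGGGGGGDDDDBBDDDDDDDDDD
oooDDDDDBBB.oDDGGGGGGGGooDDDBBDDDDDDDDDD
ooDDDDDDDBGB.DDGGGGGGGGoooDDDDDDDDDDDDDD
ooDDDDDDDBBB.ooDGGGGGGGooooDDDDDDDDDDDDD
ooDDDDDDDDBB.oooGGGGGGooooooDDDDDDDDDDDD
ooDDDDDDDDBBDooooDGGDooooooooDDDDDDDDDoD
ooDDDDDDDDDBDoooooooooooooooDDDDDDoDoDoo
ooDDDDDDDDDBDDooooooooooooooDDDDDDDDoDoD
oooDDDDDDDDDDDDoooooooooooooDooDoDoDoDDD
ooooDDDDDDDDDDDooooooooooooooooooDooDDDD
ooooDDDDDDDDDDDDoooooooooooooooooDDDDDDD
oooooDDDDDDooDDDDDoooooooooooooDDDDDDDDD
oooooDDDDooooooooooooooooooooDDDDDDDDDDD
ooooooDDDooooooooooooooooDDDDDDDDDDDDDDD
ooooooDDDooooooooooooDDDDDDDDDDDDDDDDooo
```

Request:
jog_arm(steps="0 0 0 0 0.05; 0 0 0 0 0; 0 0 0 0 -0.05; 0 0 0 0 -0.1; 0 0 0 0 -0.15; 0 0 0 0 -0.2; 0 0 0 0 -0.25; 0 0 0 0 -0.3; 0 0 0 0 -0.4; 0 0 0 0 -0.4; 0 0 0 0 -0.4; 0 0 0 0 -0.4", squeeze=30)

```text
time_s: 15.95
ee_pos: [527.8, -78.5, -5.6]
ee_rot: [-0.073, 0.997, 0.0, -0.0]
force: [0.2, 0.4, -0.2]
gripper_width: 35.5
gripper_force: 29.9
```

```bash
python3 - <<'E'
from h import *
jaws()
E
```

```text
t 15.95 P [527.8 -78.5  -5.6] F [ 0.2  0.4 -0.2] w 35.5 29.9
mouth [616.8 -65.4  40.4] axis 8.3
top pred [[292.6, 174.1], [284.0, 175.5], [275.4, 176.9]]
scene pred [[271.5, 255.6], [280.3, 252.7], [289.0, 249.9]]
   blue [265. 237.] [264, 236, 3, 3, 5]
   blue [275.6 254.6] [273, 251, 6, 9, 23]
   blue [286.4 253.2] [286, 251, 2, 5, 9]
   green [280.7 252.3] [276 247  11  12  84]
   wrist [236.3 275.6] [227, 213, 18, 124, 1269]
   wrist [308.3 276.5] [299, 215, 21, 122, 1328]
```

Gripped: width 35.5 mm and 30 N, with the jaws on the stone. Now a slow lift of about 170 mm.

Request:
jog_arm(steps="0 0 -0.1 0 -0.4; 0 0 -0.3 0 -0.4; 0 0 -0.6 0 -0.4; 0 0 -1 0 -0.4; 0 0 -1.5 0 -0.4; 0 0 -2 0 -0.4; 0 0 -2.5 0 -0.4; 0 0 -3 0 -0.4; 0 0 -3.5 0 -0.4; 0 0 -3.9 0 -0.4; 0 0 -4.1 0 -0.4; 0 0 -4.2 0 -0.4")

```text
time_s: 17.1
ee_pos: [528.6, -78.6, 164.4]
ee_rot: [-0.073, 0.997, -0.0, 0.002]
force: [0.2, -0.5, -1.0]
gripper_width: 35.3
gripper_force: 30.1
```

Request:
jog_arm(steps="0 0 0 0 -0.4; 0 0 0 0 -0.4; 0 0 0 0 -0.4; 0 0 0 0 -0.4; 0 0 0 0 -0.4; 0 0 0 0 -0.4")

```text
time_s: 17.6
ee_pos: [527.4, -78.4, 161.7]
ee_rot: [-0.073, 0.997, 0.0, -0.001]
force: [0.7, 0.1, -2.0]
gripper_width: 35.4
gripper_force: 30.1
```

```bash
python3 - <<'E'
from h import *
jaws()
s=read_state();print(np.abs(s["qvel"]).max())
b=cam("scene");a=cam("top")
kb=redc(b,(360,175,415,225));print("knob",kb,onz(b,kb,102))
try: ka=redc(a,(145,190,190,225));print(ka,tri3([(a,ka),(b,kb)]))
except Exception as e: print(e)
E
```

```text
t 17.6 P [527.4 -78.4 161.7] F [ 0.7  0.1 -2. ] w 35.4 30.1
mouth [616.5 -65.4 207.5] axis 8.3
top pred [[294.0, 158.0], [284.3, 159.6], [274.7, 161.1]]
scene pred [[271.4, 212.2], [281.1, 209.4], [290.6, 206.6]]
   blue [264.4 194.1] [264, 192, 2, 5, 7]
   blue [275.8 211.3] [273, 207, 6, 10, 27]
   blue [287.1 210.4] [287, 208, 2, 6, 7]
   green [281.4 209.1] [276 203  12  13  99]
   wrist [236.4 275.2] [227, 213, 18, 123, 1277]
   wrist [308.2 276.5] [299, 215, 21, 122, 1343]
0.0020579943843080047
knob [394.5 196.5] [539.88037233 314.33988924 102.        ]
[156.5 197. ] (array([541.44451167, 314.18223053, 103.56771436]), [[0.27, 0.1], [0.28, -0.05]])
```

```bash
python3 -c "
from h import *
print(finish_job())"
```

```text
the job is handed in; nothing more can be done
None
```

I handed the job in at about 18 s with the lever about 0.03 rad short of straight up by the cameras and the green stone held still in the tongs' jaws, about 20 cm above the desk.

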